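Unlock the bag-width stop of a bench sealer and hold its index plunger out

TASK

Put the bag sealer into its changeover mode by pressing the keys on the control box one at a time, each fully down and let up again: first the round key, then the square key, then the long narrow key. Then pull the black-knobbed index plunger on the sealer's bag-width stop straight up, all the way to its stop, so its pin is clear of the hole, and finish while still holding it up there. Leave the other things on the bench where they are.

Things in the scene. Friction and masses are not known exactly. Their poses are not given: they have to be found in the camera images.
- sealer: bench bag sealer, fixed: grey base 170 x 240 mm, steel index bar with holes along y (top at 52 mm), aluminium carriage over it (46 x 54 mm, top at 93 mm) carrying the plunger, a thin bag-stop blade 30 mm to +y of the plunger (top at 91 mm), and a seal bar (71 mm high) at x 62 to 108 mm. Origin on the bench under the plunger's axis, z up; at zero yaw x points away from the robot.
- plunger_grip (a point): the middle of the gripped part of the plunger's knob, on its axis; moves up with it. The knob is an upright black cylinder 28 mm across and 26 mm high (from 14 mm below this point to 12 mm above) with a 35 mm wide, 9 mm thick rim on top (knob's top 21 mm above this point). Seated, this point is 132 mm above the bench; below the knob a thin 14 mm neck leaves 15 mm free down to a 20 mm wide collar, itself 10 mm high on the carriage.
- plunger (a joint): travel of the sprung plunger in m: 0 seated (its 11 mm pin 12 mm deep in the index bar's hole), 0.020 pulled straight up to its stop. The spring pulls it back down with about 5 N seated and 10.5 N at the stop; let go, it snaps back.
- panel: grey control box, fixed to the bench, 120 x 215 x 63 mm high, with three keys in a row along its y axis, 68 mm apart; which key is in which place varies. Origin on the bench surface under its centre, z up.
- key_round_top (a point): centre of the top face of the round white key, 34 mm across; moves with it. Its top is 12 mm above its 52 mm square black bezel, 81 mm above the bench when up.
- key_square_top (a point): centre of the top face of the square white key, 30 x 30 mm, else like the round key
- key_bar_top (a point): centre of the top face of the long narrow white key, 12 mm (panel x) by 44 mm (panel y), else like the round key
- key_round (a joint): round key: 0 up, 0.006 fully down (m); 6 mm of travel, straight down; springs back; about 1.6 N starts it and 4 N bottoms it
- key_square (a joint): square key: 0 up, 0.006 fully down (m); 6 mm of travel, straight down; springs back; about 1.6 N starts it and 4 N bottoms it
- key_bar (a joint): long narrow key: 0 up, 0.006 fully down (m); 6 mm of travel, straight down; springs back; about 1.6 N starts it and 4 N bottoms it
- tape_roll_center (a point): bystander: paper tape roll lying flat, 90 mm across, 24 mm high; its centre
- punnet_center (a point): bystander: open green plastic punnet 100 x 140 x 50 mm; its centre
- scoop_bowl_center (a point): bystander: steel bowl 110 mm across, 50 mm high; its centre

How it is judged:
On the way, in this order (a step that is already met when the one before it is completed fails the run):
1. the round key is pressed fully down, alone, with the plunger still seated (value of joint key_round above 0.0045 m and value of joint each of key_square, key_bar below 0.002 m and value of joint plunger below 0.004 m), for 0.05 s.
2. the square key is pressed fully down, alone, with the plunger still seated (value of joint key_square above 0.0045 m and value of joint each of key_round, key_bar below 0.002 m and value of joint plunger below 0.004 m), for 0.05 s.
3. the long narrow key is pressed fully down, alone, with the plunger still seated (value of joint key_bar above 0.0045 m and value of joint each of key_round, key_square below 0.002 m and value of joint plunger below 0.004 m), for 0.05 s.
4. the plunger is pulled up to its stop and held by the fingers, all keys up (value of joint plunger above 0.0165 m and contact force between the fingers and plunger above 2 N and value of joint each of key_round, key_square, key_bar below 0.002 m), for 0.2 s.
At the end, for the whole second after the job is handed in: The plunger is held at least 16.5 mm out of its 20 mm travel by the gripper's fingers (contact over 2 N) through the last second, all three keys are up (less than 2 mm down), and the tape roll, punnet and bowl are within 20 mm of where they began (all of step 4 and distance of each of tape_roll_center, punnet_center, scoop_bowl_center from where it was at the start of the episode below 0.02 m); the arm keeps its last pose, push and grip.
It fails at once if the tape roll is moved more than 20 mm (distance of tape_roll_center from where it was at the start of the episode above 0.02 m).
It fails at once if the punnet is moved more than 20 mm (distance of punnet_center from where it was at the start of the episode above 0.02 m).
It fails at once if the scoop bowl is moved more than 20 mm (distance of scoop_bowl_center from where it was at the start of the episode above 0.02 m).
It also fails if it takes over 61 s, if anything falls off the work surface, if the arm or the gripper's body presses on something with over 40 N, if the wrist force passes 120 N, or if a joint passes its speed limit or range.

ROBOT

A 6-joint arm with a two-finger parallel gripper is mounted at the origin on the work surface. World frame = base frame: x ahead of the robot, y to its left, z up, the work surface at z = 0. Lengths are in m, angles in rad, forces in N, time in s.
With the tool pointing down it reaches from about 0.275 to 0.75 m from the base axis. Payload 10.2 kg.
Tool frame: the origin (TCP) lies midway between the tips of the shut fingers; the grasp point (between the pads) lies 19 mm behind it; z points along the fingers, y is the line along which they close (so a half turn about z gives the same grasp; the last joint's range is limited). The gripper opens to 85 mm and grips with 20 to 120 N. Pads are 22 mm wide; open, the fingers measure 114 mm over their backs; the gripper's body (76 mm by 85 mm) begins 54 mm behind the grasp point. The pads swing forward as they close: fully open they stand 13 mm farther back than shut.
Start: joints at [-1.462, 0.313, 1.498, -0, 1.331, -0.223], TCP at [0.171, -0.496, 0.205] pointing down, gripper open.
Joint ranges: [-2.94, 2.94], [-0.97, 2.17], [0.19, 2.56], [-1.23, 4.37], [0.02, 3.11], [-2.88, 2.88]. Speed limits (rad/s): [2.39, 2.39, 3.01, 3.14, 3.14, 3.14].

INTERFACE

Orientations are given as a unit quaternion [w, x, y, z].
In Python, from station import robot gives the robot as it stands.
- The arm moves only by the tool carry_out, never from a script. Its argument "motion" is a list of rows, each a list of 2 entries, a list of its own where there are three numbers: the shift along the world's x, y, z in m, then the turn, a rotation vector about the world's x, y, z in rad. In form: [[[x, y, z], [ax, ay, az]], ...]. A call has 1 to 12 rows; each row shifts and turns the commanded pose from where the row before left it; what a row does not reach is not made up. A row lasts 1/12 s, in which the tool goes at most 41.7 mm and 7.16 degrees, less where a joint would pass 70% of its speed; a pose out of reach is approached as far as the arm can. A call is refused whole if a number of a shift passes 0.0417 or a number of a turn 0.125, either way. A call with a gripper value outside its range is refused whole. "claw" is the opening in per cent of the stroke, from 0 (shut) to 100 (fully open), set as the call begins (left out, the last holds). The fingers move at their own pace and stop on an object; "squeeze" is the grip in N (left out, the last holds). Time passes only in rows, so rows that do not move let the fingers close. It gives the time, the measured TCP pose, the force, the opening and the grip force at its end, in the units of the state.
- robot.read_state(): the state, without advancing time (a new reading comes with each control period).
- robot.get_image(name): name is "scene" or "top" or "wrist"; returns the picture (480x640x3 uint8, blue, green, red); there is no depth.
- robot.camera_info(name): a dict with "K" (3x3 intrinsics, pixels), "dist_coeffs" ([k1, k2, p1, p2, k3] as OpenCV has them; the pictures are not rectified), "T" (4x4, takes a point from camera to world coordinates); the wrist camera has in their place "T_tool_cam" (4x4, takes a point from camera to tool coordinates, whose origin is the TCP and whose axes are the flange's). Camera axes: x right, y down, z forward; pixel columns grow to the right and rows downward; lengths in m; the calibration is good to about 2 mm. A picture is of the moment at which its call begins: read the wrist's pose just before it. camera_info takes no time and is no camera call.
- robot.hand_in(): hands the job in; it is judged then, once.
Trained networks look in the newest picture that a camera, given by its name, has taken for a name from the list of things; names that differ only in an ending like _2 or _b are one class to them, and where a whole thing is asked for, a point or a joint stands for the part that bears it (a point fixed in the world has none). Each returns a list of dicts, best first, with "score" (0 to 1); they miss things now and then, are a little off and sometimes report something else, mostly with a low value. They report only what shows in the picture. A call takes as long as a camera call.
- robot.boxes_of(query, camera): "pixel" ([column, row] in pixels, amid what is visible of it).
- robot.tip_of(query, camera): "pixel" ([column, row] in pixels: a listed point, or the origin of a listed thing).
The state is a dict: "time": time; "joints": joint angles; "qvel": joint speeds; "joint_efforts": joint torques, N m; "position": TCP position; "orientation": TCP orientation; "force": force on the tool from outside, world axes, zero at the start; "torque": the same for the moment, N m; "width": opening from 0.0 (shut) to 1.0 (fully open); "gripper_force": force on a finger pad.
Only numpy, scipy, OpenCV 4.12 (cv2) and the standard library are available. Lean on these libraries where they do the work, as an engineer would, in place of code of your own. Each camera call takes 0.05 s, during which the arm holds its last target. There are 200 camera calls.

## Working session

There is one attempt and no reset: what is moved stays moved. The work goes in short steps, Python scripts to look and compute and a tool call to move; the robot and the scene stay as the last step left them, time stands still between calls to the robot, and variables do not carry over. Pictures are saved under pics/ and viewed, at most 10 in all, crops included, and the job is handed in when it is done.

Besides the shell and the picture viewer there is one more tool, called after "Request:" as name([rows], argument=value, ...), one row to a line, values as JSON. carry_out: Moves the arm, as the interface text tells. Its arguments: {"type":"object","properties":{"motion":{"type":"array","items":{"type":"array"}},"claw":{"type":"number"},"squeeze":{"type":"number"}},"required":["motion"]}

```bash
mkdir -p pics
cat > h.py <<'E'
import numpy as np, cv2
from station import robot
from scipy.spatial.transform import Rotation as R
def T_of(cam):
    i=robot.camera_info(cam)
    if cam!='wrist': return i,np.array(i['T'])
    s=robot.read_state(); q=s['orientation']; T=np.eye(4)
    T[:3,:3]=R.from_quat([q[1],q[2],q[3],q[0]]).as_matrix(); T[:3,3]=s['position']
    return i,T@np.array(i['T_tool_cam'])
def at_z(cam,px,z,iT=None):
    i,T=iT or T_of(cam)
    p=cv2.undistortPoints(np.array([[px]],float),np.array(i['K']),np.array(i['dist_coeffs']))[0,0]
    d=T[:3,:3]@[p[0],p[1],1]; o=T[:3,3]
    return o+d*(z-o[2])/d[2]
def find(cam,d,n=2):
    iT=T_of(cam)
    im=robot.get_image(cam)
    for k,z in d.items():
        for r in robot.tip_of(k,cam)[:n]:
            print(cam,k,round(r['score'],2),np.round(r['pixel'],1),np.round(at_z(cam,r['pixel'],z,iT),4))
    return im
Z=dict(key_round_top=.081,key_square_top=.081,key_bar_top=.081,plunger_grip=.132,sealer=0,panel=0,tape_roll_center=.012,punnet_center=.025,scoop_bowl_center=.025)
E
python3 - <<'E'
from h import *
a=find('top',Z); b=find('scene',Z,1)
cv2.imwrite('pics/top.png',a); cv2.imwrite('pics/scene.png',b)
s=robot.read_state(); print(s['time'],s['position'],s['orientation'],s['force'])
E
```

```text
top key_round_top 0.5 [222.4 295.6] [0.507  0.2343 0.081 ]
top key_square_top 0.75 [283.3 321.9] [0.4501 0.095  0.081 ]
top key_bar_top 0.43 [253.2 308.6] [0.4787 0.1634 0.081 ]
top plunger_grip 0.71 [427.7 283.8] [ 0.5345 -0.2161  0.132 ]
top plunger_grip 0.55 [282.7 322.8] [0.4504 0.0908 0.132 ]
top sealer 0.62 [418.1 286.6] [ 0.5334 -0.221   0.    ]
top panel 0.78 [254.6 311.5] [0.4707 0.1739 0.    ]
top tape_roll_center 0.59 [342.4 182.5] [ 0.789  -0.0384  0.012 ]
top punnet_center 0.63 [132.6 246.8] [0.6241 0.4755 0.025 ]
top scoop_bowl_center 0.79 [511.5 271.1] [ 0.57   -0.4372  0.025 ]
scene key_square_top 0.56 [340.7 191.6] [0.4557 0.1077 0.081 ]
scene key_bar_top 0.63 [360.9 196. ] [0.4722 0.1608 0.081 ]
scene plunger_grip 0.54 [216.  208.9] [ 0.544  -0.2168  0.132 ]
scene sealer 0.59 [220.5 233.2] [ 0.5261 -0.2201  0.    ]
scene panel 0.94 [359.3 213.6] [0.4703 0.1638 0.    ]
scene tape_roll_center 0.67 [285.9 314.1] [ 0.7834 -0.047   0.012 ]
scene punnet_center 0.72 [482.6 252.5] [0.6261 0.4758 0.025 ]
scene scoop_bowl_center 0.64 [140.5 240.5] [ 0.5611 -0.4282  0.025 ]
1.0 [ 0.17101069 -0.49639492  0.20510114] [2.39251978e-05 9.86270078e-01 1.65140343e-01 2.14940463e-06] [ 0.46490367 -0.54323139  0.60529838]
```

View pics/top.png

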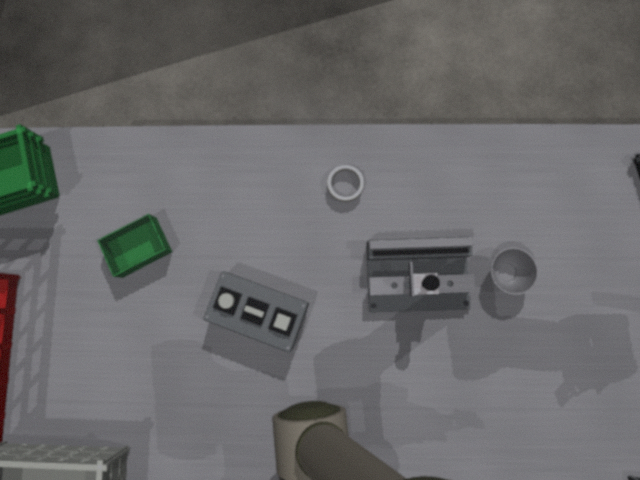

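View pics/scene.png

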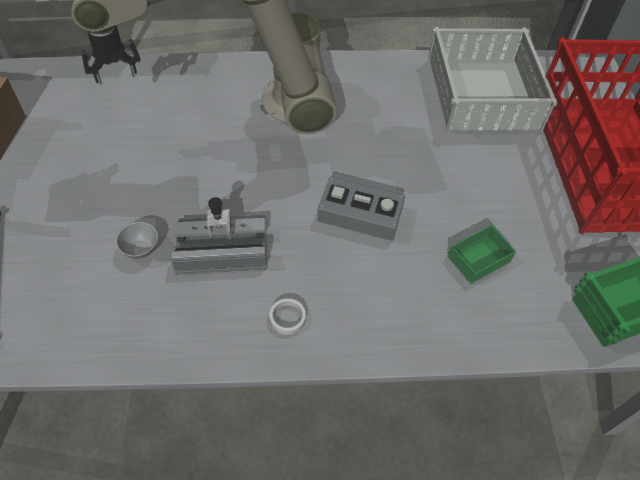

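Top view: the panel has round (226,300), bar (254,312) and square (283,322) keys. The plunger knob is at (430,283), and both cameras agree. I'll move above the panel with the fingers shut.

Request:
carry_out([
  [[0.0155,0.033,0.0025],[0,0,0]],
  [[0.0155,0.033,0.0025],[0,0,0]],
  [[0.0155,0.033,0.0025],[0,0,0]],
  [[0.0155,0.033,0.0025],[0,0,0]],
  [[0.0155,0.033,0.0025],[0,0,0]],
  [[0.0155,0.033,0.0025],[0,0,0]],
  [[0.0155,0.033,0.0025],[0,0,0]],
  [[0.0155,0.033,0.0025],[0,0,0]],
  [[0.0155,0.033,0.0025],[0,0,0]],
  [[0.0155,0.033,0.0025],[0,0,0]],
], claw=0)

```text
time: 1.83
position: [0.3263, -0.1647, 0.2304]
orientation: [0.0, 0.986, 0.165, 0.0]
force: [1.4, -1.4, 0.8]
width: -0.003
gripper_force: 0.0
```

Request:
carry_out([
  [[0.0155,0.033,0.0025],[0,0,0]],
  [[0.0155,0.033,0.0025],[0,0,0]],
  [[0.0155,0.033,0.0025],[0,0,0]],
  [[0.0155,0.033,0.0025],[0,0,0]],
  [[0.0155,0.033,0.0025],[0,0,0]],
  [[0.0155,0.033,0.0025],[0,0,0]],
  [[0.0155,0.033,0.0025],[0,0,0]],
  [[0.0155,0.033,0.0025],[0,0,0]],
  [[0.0155,0.033,0.0025],[0,0,0]],
  [[0.0155,0.033,0.0025],[0,0,0]],
  [[0,0,0],[0,0,0]],
  [[0,0,0],[0,0,0]],
])

```text
time: 2.83
position: [0.481, 0.1647, 0.2546]
orientation: [0.0, 0.986, 0.166, -0.0]
force: [0.1, -0.6, 0.3]
width: 0.0
gripper_force: 0.0
```

Run:
```python
from h import *
K={k:v for k,v in Z.items() if 'key' in k}
a=find('wrist',K); cv2.imwrite('pics/w1.png',a)
s=robot.read_state(); print(s['time'],s['position'],s['orientation'],s['force'],s['width'],s['joints'])
```

```text
wrist key_round_top 0.91 [263.8 170.5] [0.4983 0.2295 0.081 ]
wrist key_square_top 0.73 [367.6 255.3] [0.4485 0.0997 0.081 ]
wrist key_bar_top 0.89 [318.6 216.1] [0.4721 0.1632 0.081 ]
3.0333 [0.48079728 0.16259476 0.25524777] [8.32990872e-05 9.86390058e-01 1.64422150e-01 5.75515802e-05] [1.10472806 0.31931939 0.31030821] -0.0003753174010657436 [ 9.49980633e-02  2.41676069e-01  1.46039657e+00 -1.59492486e-04
  1.43939351e+00  1.33547096e+00]
```

View pics/w1.png

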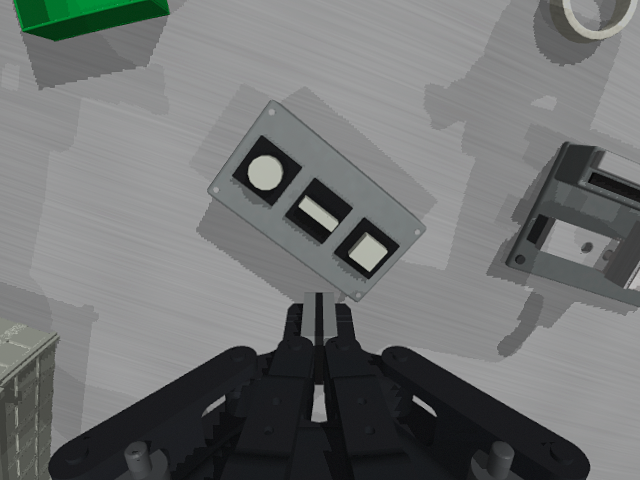

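The wrist view shows round (265,172), bar (318,215) and square (368,252), which matches the networks. I'll go above the round key and down to just over it.

Request:
carry_out([
  [[0.006,0.022,-0.02],[0,0,0]],
  [[0.006,0.022,-0.025],[0,0,0]],
  [[0.0055,0.0225,-0.03],[0,0,0]],
  [[0,0,-0.035],[0,0,0]],
  [[0,0,-0.03],[0,0,0]],
  [[0,0,-0.02],[0,0,0]],
  [[0,0,-0.008],[0,0,0]],
  [[0,0,0],[0,0,0]],
  [[0,0,0],[0,0,0]],
  [[0,0,0],[0,0,0]],
])

```text
time: 3.87
position: [0.4995, 0.23, 0.0889]
orientation: [-0.0, 0.986, 0.165, 0.002]
force: [0.2, -0.1, 0.2]
width: -0.004
gripper_force: 0.0
```

Request:
carry_out([
  [[0,0,-0.004],[0,0,0]],
  [[0,0,-0.004],[0,0,0]],
  [[0,0,-0.003],[0,0,0]],
  [[0,0,0],[0,0,0]],
  [[0,0,0],[0,0,0]],
  [[0,0,0],[0,0,0]],
])

```text
time: 4.37
position: [0.4986, 0.2302, 0.0762]
orientation: [-0.0, 0.986, 0.165, 0.0]
force: [0.1, 0.2, 0.0]
width: -0.0
gripper_force: 0.0
```

Request:
carry_out([
  [[0,0,-0.002],[0,0,0]],
  [[0,0,0],[0,0,0]],
  [[0,0,0],[0,0,0]],
  [[0,0,0],[0,0,0]],
])

```text
time: 4.7
position: [0.4985, 0.2301, 0.0741]
orientation: [-0.0, 0.986, 0.165, -0.0]
force: [1.0, -0.4, -0.5]
width: 0.003
gripper_force: 0.0
```

Run:
```python
from h import *
a=robot.get_image('wrist'); cv2.imwrite('pics/w2.png',a)
s=robot.read_state(); print(s['position'],s['force'],s['torque'])
```

```text
[0.49852823 0.2301225  0.07414845] [ 0.43994095 -0.68323392  1.02416502] [-0.04724715 -0.04474149 -0.0243284 ]
```

View pics/w2.png

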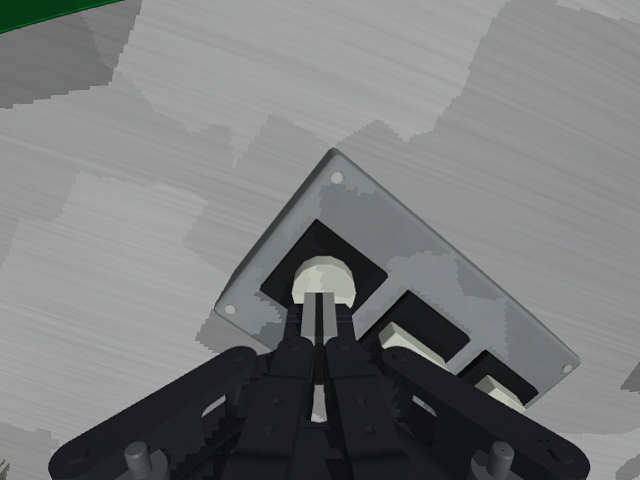

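The shut fingertips (318,293) are over the round key (323,280), with no clear force yet. I'll go down in small steps.

Request:
carry_out([
  [[0,0,-0.002],[0,0,0]],
  [[0,0,0],[0,0,0]],
  [[0,0,0],[0,0,0]],
])

```text
time: 5.0
position: [0.4984, 0.2301, 0.0719]
orientation: [-0.0, 0.986, 0.165, -0.0]
force: [0.1, 0.5, -0.7]
width: 0.0
gripper_force: 0.0
```

Request:
carry_out([
  [[0,0,-0.002],[0,0,0]],
  [[0,0,0],[0,0,0]],
  [[0,0,0],[0,0,0]],
])

```text
time: 5.25
position: [0.4984, 0.2301, 0.07]
orientation: [0.0, 0.986, 0.165, -0.0]
force: [-0.5, -0.6, 0.9]
width: 0.001
gripper_force: 0.0
```

Run:
```python
from h import *
iT=T_of('wrist'); i,T=iT
a=robot.get_image('wrist'); cv2.imwrite('pics/w3.png',a[180:420,200:480].repeat(2,0).repeat(2,1))
Ti=np.linalg.inv(T)
s=robot.read_state(); p=s['position']; print(p,s['force'],'cam',T[:3,3],T[:3,2], s['joint_efforts'])
pr=lambda P: cv2.projectPoints(np.array([P],float),cv2.Rodrigues(Ti[:3,:3])[0],Ti[:3,3],np.array(i['K']),np.array(i['dist_coeffs']))[0].ravel()
print(pr(p))
for z in (.081,.075,.07): print(pr([p[0],p[1],z]))
for k in ('key_round_top','key_square_top','key_bar_top'):
    for r in robot.tip_of(k,'wrist')[:1]: print(k,r, [np.round(at_z('wrist',r['pixel'],z,iT),4) for z in (.081,.075,.07)])
```

```text
[0.49847957 0.23010356 0.07002858] [-0.33120427  0.18304124 -0.20610714] cam [0.57549588 0.25829435 0.23905684] [-0.30469091 -0.10514376 -0.94662994] [-2.20635143e-04 -4.62023664e+01 -2.22709161e+01  7.46375258e-05
 -2.23086601e-03 -2.15180569e-05]
[321.54913505 282.68939255]
[321.72066255 292.10962026]
[321.62448102 286.82609698]
[321.54871265 282.66620699]
key_round_top {'pixel': [321.0, 297.6], 'score': 0.88} [array([0.4954, 0.2294, 0.081 ]), array([0.4923, 0.2283, 0.075 ]), array([0.4898, 0.2274, 0.07  ])]
key_bar_top {'pixel': [417.4, 365.1], 'score': 0.74} [array([0.4725, 0.1642, 0.081 ]), array([0.4686, 0.1607, 0.075 ]), array([0.4654, 0.1577, 0.07  ])]
```

View pics/w3.png

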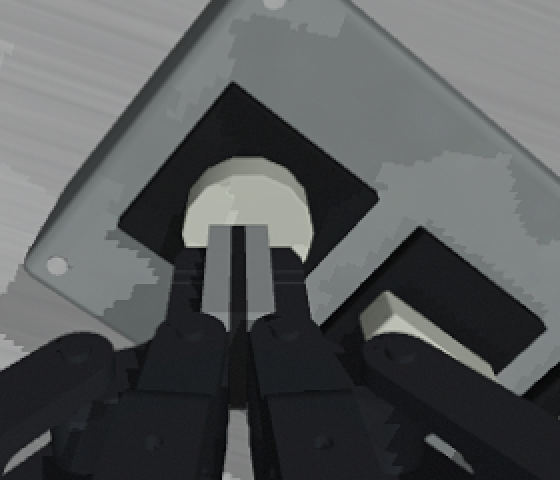

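The crop shows the tips ending near full-image (318,292), over the key, which is still up. The force is zero, so the tips must be higher than nominal. I'll keep going down under force checks.

Request:
carry_out([
  [[0,0,-0.003],[0,0,0]],
  [[0,0,0],[0,0,0]],
  [[0,0,0],[0,0,0]],
])

```text
time: 5.7
position: [0.4984, 0.2301, 0.0669]
orientation: [0.0, 0.986, 0.165, -0.0]
force: [0.1, -0.2, 0.7]
width: -0.001
gripper_force: 0.0
```

Request:
carry_out([
  [[0,0,-0.003],[0,0,0]],
  [[0,0,0],[0,0,0]],
  [[0,0,0],[0,0,0]],
])

```text
time: 5.95
position: [0.4984, 0.2301, 0.0639]
orientation: [-0.0, 0.986, 0.165, -0.0]
force: [0.1, 0.2, 0.1]
width: -0.003
gripper_force: 0.0
```

Request:
carry_out([
  [[0,0,-0.003],[0,0,0]],
  [[0,0,0],[0,0,0]],
  [[0,0,0],[0,0,0]],
])

```text
time: 6.2
position: [0.4984, 0.2301, 0.0609]
orientation: [-0.0, 0.986, 0.165, -0.0]
force: [0.7, 0.0, -0.4]
width: -0.003
gripper_force: 0.0
```

Run:
```python
from h import *
a=robot.get_image('scene')[130:280,280:480]; b=robot.get_image('wrist')[180:420,200:480]
a=cv2.resize(a,None,fx=2,fy=2);b=cv2.resize(b,(400,343))
h=np.zeros((343,800,3),np.uint8); h[:300,:400]=a; h[:,400:]=b
cv2.imwrite('pics/c4.png',h)
print(robot.read_state()['force'],robot.read_state()['joint_efforts'])
```

```text
[ 0.1032683  -0.27608265  0.93858391] [-1.68266553e-03 -4.63965940e+01 -2.19527686e+01  1.08314390e-05
 -1.64515982e-04  1.44552700e-05]
```

View pics/c4.png

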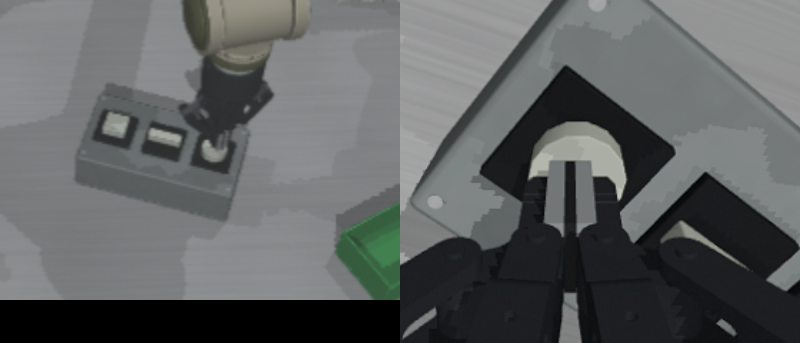

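The tips are just above the key. Continuing down.

Request:
carry_out([
  [[0,0,-0.003],[0,0,0]],
  [[0,0,0],[0,0,0]],
  [[0,0,0],[0,0,0]],
])

```text
time: 6.55
position: [0.4984, 0.2301, 0.0579]
orientation: [-0.0, 0.986, 0.165, -0.0]
force: [0.1, 0.1, 0.1]
width: -0.002
gripper_force: 0.0
```

Request:
carry_out([
  [[0,0,-0.002],[0,0,0]],
  [[0,0,0],[0,0,0]],
  [[0,0,0],[0,0,0]],
])

```text
time: 6.8
position: [0.4984, 0.2301, 0.056]
orientation: [0.0, 0.986, 0.165, -0.0]
force: [0.2, -0.8, -0.0]
width: 0.002
gripper_force: 0.0
```

Request:
carry_out([
  [[0,0,-0.002],[0,0,0]],
  [[0,0,0],[0,0,0]],
  [[0,0,0],[0,0,0]],
])

```text
time: 7.05
position: [0.4987, 0.2302, 0.0542]
orientation: [-0.0, 0.986, 0.165, 0.0]
force: [0.9, 0.0, 1.4]
width: 0.001
gripper_force: 0.8
```

Contact starts near TCP z 0.055, so the real tips sit about 26 mm above the reported TCP. Now pressing.

Request:
carry_out([
  [[0,0,-0.002],[0,0,0]],
  [[0,0,0],[0,0,0]],
  [[0,0,0],[0,0,0]],
])

```text
time: 7.3
position: [0.4987, 0.2302, 0.0522]
orientation: [-0.0, 0.986, 0.165, 0.0]
force: [0.6, 0.3, 2.9]
width: -0.002
gripper_force: 1.2
```

Request:
carry_out([
  [[0,0,-0.002],[0,0,0]],
  [[0,0,0],[0,0,0]],
  [[0,0,0],[0,0,0]],
])

```text
time: 7.55
position: [0.4987, 0.2302, 0.0502]
orientation: [-0.0, 0.986, 0.165, 0.0]
force: [0.7, 0.4, 3.6]
width: 0.001
gripper_force: 1.6
```

Request:
carry_out([
  [[0,0,-0.002],[0,0,0]],
  [[0,0,0],[0,0,0]],
  [[0,0,0],[0,0,0]],
])

```text
time: 7.8
position: [0.4987, 0.2302, 0.0488]
orientation: [0.0, 0.986, 0.165, 0.0]
force: [-2.1, -0.7, 10.5]
width: -0.005
gripper_force: 4.9
```

The key bottomed at about z 0.0495 (10.5 N). Next, up, over to the square key and press it.

Request:
carry_out([
  [[0,0,0.02],[0,0,0]],
  [[0,0,0.02],[0,0,0]],
  [[-0.0125,-0.0325,0],[0,0,0]],
  [[-0.0125,-0.0325,0],[0,0,0]],
  [[-0.0125,-0.0325,0],[0,0,0]],
  [[-0.012,-0.033,0],[0,0,0]],
  [[0,0,0],[0,0,0]],
  [[0,0,-0.015],[0,0,0]],
  [[0,0,-0.012],[0,0,0]],
  [[0,0,0],[0,0,0]],
  [[0,0,0],[0,0,0]],
])

```text
time: 8.72
position: [0.4486, 0.0999, 0.0607]
orientation: [-0.0, 0.986, 0.165, -0.001]
force: [-0.5, -1.0, -0.1]
width: 0.001
gripper_force: 0.0
```

Request:
carry_out([
  [[0,0,-0.004],[0,0,0]],
  [[0,0,-0.003],[0,0,0]],
  [[0,0,-0.003],[0,0,0]],
  [[0,0,-0.003],[0,0,0]],
  [[0,0,0],[0,0,0]],
  [[0,0,0],[0,0,0]],
  [[0,0,0],[0,0,0]],
])

```text
time: 9.3
position: [0.4494, 0.0998, 0.0488]
orientation: [0.0, 0.986, 0.165, 0.001]
force: [-1.7, 1.0, 9.0]
width: -0.001
gripper_force: 4.5
```

Request:
carry_out([
  [[0,0,0.02],[0,0,0]],
  [[0,0,0.02],[0,0,0]],
  [[0.0115,0.032,0],[0,0,0]],
  [[0.012,0.032,0],[0,0,0]],
  [[0,0,0],[0,0,0]],
  [[0,0,-0.015],[0,0,0]],
  [[0,0,-0.012],[0,0,0]],
  [[0,0,0],[0,0,0]],
  [[0,0,0],[0,0,0]],
])

```text
time: 10.05
position: [0.4721, 0.1634, 0.0608]
orientation: [-0.0, 0.986, 0.165, -0.001]
force: [0.2, -0.3, 0.4]
width: -0.001
gripper_force: 0.0
```

Request:
carry_out([
  [[0,0,-0.004],[0,0,0]],
  [[0,0,-0.003],[0,0,0]],
  [[0,0,-0.003],[0,0,0]],
  [[0,0,-0.003],[0,0,0]],
  [[0,0,0],[0,0,0]],
  [[0,0,0],[0,0,0]],
  [[0,0,0],[0,0,0]],
])

```text
time: 10.63
position: [0.473, 0.1635, 0.0488]
orientation: [0.0, 0.986, 0.165, 0.001]
force: [-1.3, -1.6, 7.4]
width: -0.001
gripper_force: 3.9
```

All three keys are pressed. Going up and over to the plunger, opening on the way.

Request:
carry_out([
  [[0,0,0.035],[0,0,0]],
  [[0,0,0.04],[0,0,0]],
  [[0,0,0.04],[0,0,0]],
  [[0,0,0.04],[0,0,0]],
  [[0.005,-0.03,0.02],[0,0,0]],
  [[0.005,-0.035,0.015],[0,0,0]],
  [[0.005,-0.035,0.015],[0,0,0]],
  [[0.006,-0.035,0],[0,0,0]],
  [[0.006,-0.035,0],[0,0,0]],
  [[0.006,-0.035,0],[0,0,0]],
  [[0.006,-0.035,0],[0,0,0]],
])

```text
time: 11.55
position: [0.5114, -0.0781, 0.253]
orientation: [-0.0, 0.986, 0.165, 0.0]
force: [0.5, -0.1, -0.7]
width: 0.002
gripper_force: 0.0
```

Request:
carry_out([
  [[0.006,-0.035,0],[0,0,0]],
  [[0.006,-0.035,0],[0,0,0]],
  [[0.006,-0.035,0],[0,0,0]],
  [[0.005,-0.035,0],[0,0,0]],
  [[0,0,0],[0,0,0]],
  [[0,0,0],[0,0,0]],
  [[0,0,0],[0,0,0]],
], claw=100)

```text
time: 12.13
position: [0.5344, -0.2159, 0.2528]
orientation: [-0.0, 0.986, 0.165, -0.0]
force: [-0.7, -0.4, -0.5]
width: 0.974
gripper_force: 0.0
```

Run:
```python
from h import *
a=find('wrist',{'plunger_grip':.132,'sealer':0}); cv2.imwrite('pics/w5.png',a)
s=robot.read_state(); print(s['time'],s['position'],s['force'],s['width'])
```

```text
wrist plunger_grip 0.83 [323.3 221.7] [ 0.5353 -0.2182  0.132 ]
wrist sealer 0.63 [324.5 190.1] [ 0.5393 -0.2201  0.    ]
12.2833 [ 0.53457866 -0.21527136  0.25340188] [ 0.15765655  0.36824183 -0.09793033] 1.0011628650012652
```

View pics/w5.png

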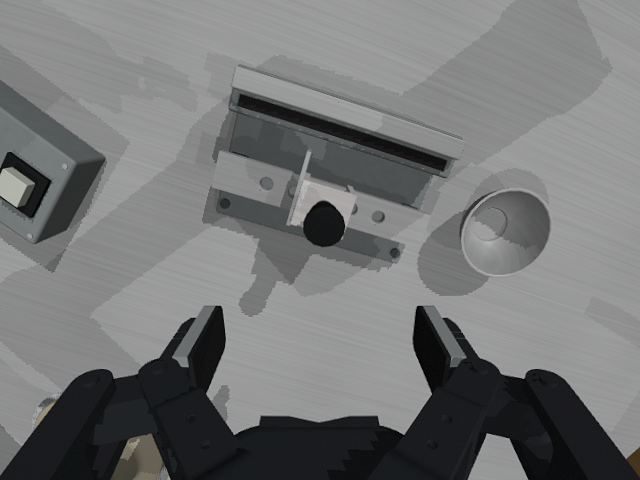

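The knob is at (323,222) in the wrist view, centred between the open fingers. Going down around it.

Request:
carry_out([
  [[0.0015,-0.002,-0.03],[0,0,0]],
  [[0,0,-0.035],[0,0,0]],
  [[0,0,-0.035],[0,0,0]],
  [[0,0,-0.03],[0,0,0]],
  [[0,0,-0.02],[0,0,0]],
  [[0,0,-0.018],[0,0,0]],
  [[0,0,0],[0,0,0]],
  [[0,0,0],[0,0,0]],
  [[0,0,0],[0,0,0]],
])

```text
time: 13.03
position: [0.5367, -0.2183, 0.0867]
orientation: [0.001, 0.986, 0.165, 0.001]
force: [-0.4, 0.3, 0.2]
width: 1.004
gripper_force: 0.0
```

Run:
```python
from h import *
a=robot.get_image('scene')[130:280,140:340]; b=robot.get_image('wrist')[180:480,140:500]
h=np.zeros((343,800,3),np.uint8); h[:300,:400]=cv2.resize(a,None,fx=2,fy=2); h[:333,400:]=cv2.resize(b,(400,333))
cv2.imwrite('pics/c6.png',h)
s=robot.read_state();print(s['position'],s['force'])
```

```text
[ 0.53670313 -0.2185593   0.0866877 ] [-0.00494741  0.25629562 -0.51457087]
```

View pics/c6.png

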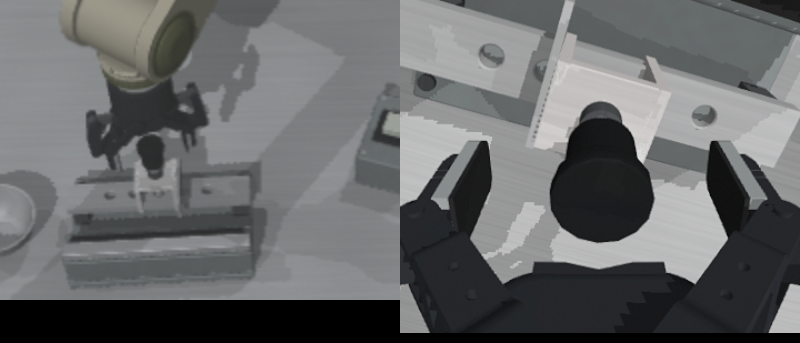

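The knob stands between the pads. I'll lower slightly and close.

Request:
carry_out([
  [[-0.0005,0.001,-0.004],[0,0,0]],
  [[0,0,0],[0,0,0]],
  [[0,0,0],[0,0,0]],
  [[0,0,0],[0,0,0]],
  [[0,0,0],[0,0,0]],
  [[0,0,0],[0,0,0]],
  [[0,0,0],[0,0,0]],
  [[0,0,0],[0,0,0]],
  [[0,0,0],[0,0,0]],
  [[0,0,0],[0,0,0]],
], claw=0, squeeze=60)

```text
time: 13.97
position: [0.5365, -0.2196, 0.0821]
orientation: [0.002, 0.986, 0.165, 0.001]
force: [1.3, -8.4, 0.9]
width: 0.372
gripper_force: 59.1
```

Gripped at 59 N, with a small side force. I'll ease it by 2 mm and start the pull.

Request:
carry_out([
  [[0,-0.002,0],[0,0,0]],
  [[0,0,0],[0,0,0]],
  [[0,0,0.003],[0,0,0]],
  [[0,0,0.003],[0,0,0]],
  [[0,0,0.003],[0,0,0]],
  [[0,0,0],[0,0,0]],
  [[0,0,0],[0,0,0]],
  [[0,0,0],[0,0,0]],
])

```text
time: 14.63
position: [0.5362, -0.2195, 0.0896]
orientation: [0.0, 0.986, 0.165, 0.001]
force: [7.5, -1.8, -6.1]
width: 0.365
gripper_force: 60.8
```

Request:
carry_out([
  [[0.001,0,0.003],[0,0,0]],
  [[0,0,0.003],[0,0,0]],
  [[0,0,0.003],[0,0,0]],
  [[0,0,0],[0,0,0]],
  [[0,0,0],[0,0,0]],
  [[0,0,0],[0,0,0]],
])

```text
time: 15.13
position: [0.5362, -0.2194, 0.0988]
orientation: [-0.0, 0.986, 0.165, -0.0]
force: [1.0, -4.2, -10.1]
width: 0.37
gripper_force: 61.2
```

Request:
carry_out([
  [[0,0,0.002],[0,0,0]],
  [[0,0,0],[0,0,0]],
  [[0,0,0],[0,0,0]],
  [[0,0,0],[0,0,0]],
])

```text
time: 15.47
position: [0.5362, -0.2194, 0.1008]
orientation: [-0.0, 0.986, 0.165, -0.0]
force: [0.9, -4.6, -10.0]
width: 0.369
gripper_force: 61.3
```

Request:
carry_out([
  [[0,0,0.0015],[0,0,0]],
  [[0,0,0],[0,0,0]],
  [[0,0,0],[0,0,0]],
  [[0,0,0],[0,0,0]],
])

```text
time: 15.8
position: [0.5362, -0.2194, 0.1023]
orientation: [-0.0, 0.986, 0.165, -0.0]
force: [0.9, -5.0, -10.7]
width: 0.364
gripper_force: 61.7
```

Request:
carry_out([
  [[0,0,0.001],[0,0,0]],
  [[0,0,0],[0,0,0]],
  [[0,0,0],[0,0,0]],
  [[0,0,0],[0,0,0]],
])

```text
time: 16.13
position: [0.5361, -0.2194, 0.1024]
orientation: [-0.0, 0.986, 0.165, -0.001]
force: [3.8, -6.9, -17.7]
width: 0.367
gripper_force: 63.0
```

The force jumped to 17.7 N and z stalled about 20.3 mm up, so the plunger is at its stop. I'll hold and check once.

Request:
carry_out([
  [[0,0,0],[0,0,0]],
  [[0,0,0],[0,0,0]],
  [[0,0,0],[0,0,0]],
  [[0,0,0],[0,0,0]],
  [[0,0,0],[0,0,0]],
  [[0,0,0],[0,0,0]],
])

```text
time: 16.63
position: [0.5361, -0.2193, 0.1024]
orientation: [-0.0, 0.986, 0.165, -0.001]
force: [3.7, -6.1, -16.8]
width: 0.364
gripper_force: 63.0
```

Run:
```python
from h import *
a=robot.get_image('scene')[130:280,140:340]; b=robot.get_image('wrist')[180:480,140:500]
h=np.zeros((343,800,3),np.uint8); h[:300,:400]=cv2.resize(a,None,fx=2,fy=2); h[:333,400:]=cv2.resize(b,(400,333))
cv2.imwrite('pics/c7.png',h)
s=robot.read_state();print(s['position'],s['force'],s['gripper_force'])
```

```text
[ 0.53616502 -0.21935675  0.10244193] [  3.7387061   -6.84024711 -16.78518095] 62.97923158854246
```

View pics/c7.png

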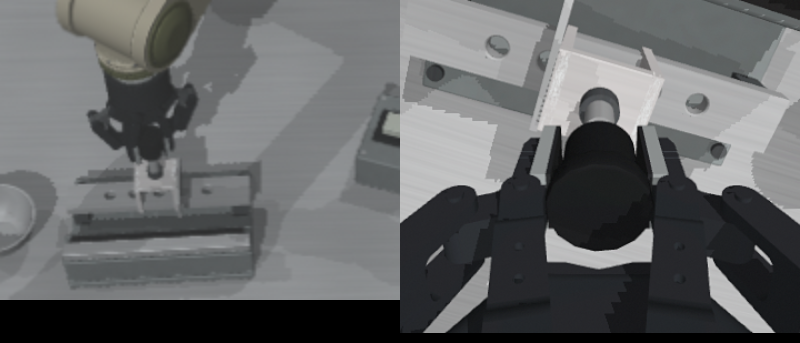

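The knob is held firmly and raised, with a long stretch of neck showing, and the force is steady. Handing in.

```bash
python3 -c "
from station import robot
print(robot.hand_in())"
```

```text
the job is handed in; nothing more can be done
None
```

I pressed the round, square and long narrow keys in order, and each bottomed out. The plunger was pulled about 20 mm up to its stop and was still gripped there when I handed in; the hand-in returned no verdict.

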